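# Collapse the telescoping plant support

## Robot

A 6-joint arm with a two-finger parallel gripper is mounted at the origin on the work surface. World frame = base frame: x ahead of the robot, y to its left, z up, the work surface at z = 0. Lengths are in m, angles in rad, forces in N, time in s.
With the tool pointing down it reaches from about 0.25 to 0.725 m from the base axis. Payload 4 kg.
Tool frame: the origin (TCP) lies midway between the tips of the shut fingers; the grasp point (between the pads) lies 19 mm behind it; z points along the fingers, y is the direction in which the jaws open and shut (so a half turn about z gives the same grasp; the last joint's range is limited). The gripper opens to 85 mm and grips with 20 to 120 N. Pads are 22 mm wide; open, the fingers measure 114 mm over their backs; the gripper's body (76 mm by 85 mm) begins 54 mm behind the grasp point. The pads swing forward as they close: fully open they stand 13 mm farther back than shut.
Start: joints at [-1.158, 0.241, 0.005, 1.335, 0, 1.571], TCP at [0.201, -0.458, 0.231] pointing down, gripper open.
Joint ranges: [-2.72, 2.72], [-1.05, 1.87], [-1.09, 1.28], [-1.99, 2.15], [-1.42, 1.44], [-3.14, 3.14]. Speed limits (rad/s): [2.79, 2.79, 3.14, 3.14, 3.14, 3.14].

## Interface

Orientations are given as a unit quaternion [x, y, z, w].
In Python, from workcell import bot, eyes, job gives the robot as it stands.
- The arm moves only by the shell command python3 -m crank 'ROWS'. ROWS is a JSON object of lists of equal length, an entry for each row: "dr": the turn, a rotation vector about the tool's x, y, z in rad, a list of three; "travel": the shift along the tool's x, y, z in m, a list of three; "hand": the finger opening in m, from 0 to 0.0854. In form: {"dr": [[wx, wy, wz], ...], "travel": [[x, y, z], ...], "hand": [hand, ...]}. A call has 1 to 10 rows; each row is the pose to reach, as a shift and turn from the pose commanded when the call began, along the tool's axes at that moment; what a row does not reach only later rows make up. A row lasts 1/8 s, in which the tool goes at most 62.5 mm and 10.7 degrees, less where a joint would pass 70% of its speed; a pose out of reach is approached as far as the arm can. A call with a gripper value outside its range is refused whole. The fingers move at their own pace and stop on an object; the grip force is fixed at half the most. Time passes only in rows, so rows that repeat a pose let the fingers close. It gives the time, the measured TCP pose, the force and the opening at its end, in the units of the state.
- bot.get_obs(): the state, without advancing time (a new reading comes with each control period).
- eyes.camera(name): name is "side" or "top" or "wrist"; returns a dict with "color" (420x560x3 uint8, red, green, blue), "K" (3x3 intrinsics, pixels), "R" (3x3) and "t" (3): a world point X has camera coordinates R X + t; the wrist camera has in their place "T_tool_cam" (4x4, takes a point from camera to tool coordinates, whose origin is the TCP and whose axes are the flange's). Camera axes: x right, y down, z forward; pixel columns grow to the right and rows downward; lengths in m; the calibration is good to about 2 mm. A picture is of the moment at which its call begins: read the wrist's pose just before it. There is no depth.
- job.job_done(): hands the job in, once; it reports no verdict.
The state is a dict: "clock": time; "joint_pos": joint angles; "joint_vel": joint speeds; "tau": joint torques, N m; "eef_pos": TCP position; "tool_rot": TCP orientation; "ft_force": force on the tool from outside, world axes, zero at the start; "ft_torque": the same for the moment, N m; "grip_width": finger opening in m.
Only numpy, scipy, OpenCV 4.12 (cv2) and the standard library are available. Lean on these libraries where they do the work, as an engineer would, in place of code of your own. Each camera call takes 0.05 s, during which the arm holds its last target.

## Task

Pack down the telescoping plant support, innermost tube first: with the U-shaped spacer clip still in place, press the inner tube fully home into the middle tube, then pull the clip out sideways and put it in the small empty white tub, and then press the middle tube fully home into the outer tube. Leave the pots, the bottle and the trowel where they are.

Things in the scene. Friction and masses are not known exactly. Their poses are not given: they have to be found in the camera images.
- stand: Telescoping plant support: three upright nested aluminium tubes that only slide vertically, fixed to the table by a black rubber suction foot (100 mm across, a cone rising to 24 mm). Origin: on the tubes' axis at the table top. The outer tube is 34 mm across and ends in a black hub (see hub_top).
- hub_top (a point): Centre of the flat top of the outer tube's black hub ring, 56 mm across, 110 mm above the table, on the tubes' axis.
- collar_top (a point): Centre of the top of the black collar, 40 mm across and 10 mm thick, on the upper end of the middle tube (24 mm across).
- middle (a joint): Gap in m from the hub's top to the middle tube's collar. 0 = fully home, collar on the hub; starts at 0.041 to 0.046. Friction holds it where it is left. It slides at a push of about 2 N, more easily than the inner tube, so without the clip a push on the cap moves the middle tube first. With the clip in it cannot go below 0.040.
- inner (a joint): Gap in m from the top of the middle tube's collar to the cap of the inner tube (tube 16 mm across). 0 = fully home, cap on the collar; starts at 0.04 to 0.07. Friction holds it where it is left; it slides at a push of about 8 N, a little more when fast.
- cap_top (a point): Centre of the flat top of the inner tube's round black cap, 32 mm across and 12 mm thick: the place to press. 132 mm above the table when both tubes are home, 172 mm when the inner is home and the middle rests on the clip.
- clip: Loose grey U-shaped spacer clip, 60 g, 40 mm high, on the hub around the middle tube, under its collar. Origin: underside, slot axis (= tubes' axis when seated). x points along the handle, away from the tubes; z up. Prongs x -20 to 14 mm, 50 mm wide overall, slot 28 mm. Handle: upright plate x 26 to 76 mm, 12 mm thick in y, z 5 to 35 mm; grasp from above. 40 mm of travel along +x frees it.
- tub: Small, empty, white open plastic tub (not the big one of soil at the back) fixed to the table, 230 mm (its x) by 180 mm (its y) and 60 mm high, walls and floor 5 mm. Origin: centre of its underside.
- nursery_pot: Bystander: empty black nursery pot, 80 mm across, 75 mm high. Origin: centre of its underside.
- seedling: Bystander: seedling in a terracotta pot, 74 mm across, pot 68 mm high, leaves to about 150 mm high and 50 mm out. Origin: centre of its underside.
- bottle: Bystander: amber bottle 60 mm across, 150 mm high. Origin: centre of its underside.
- trowel: Bystander: hand trowel lying along its x axis, wooden handle to -x, from -132 to 127 mm, 55 mm wide, 24 mm high. Origin: on the table at the start of the blade's shank.

How it is judged:
By the outcome, as a careful person would: the job done as asked, in the order asked, and still so for the second after the job is handed in, with the robot touching nothing.
It also fails if it takes over 64 s, if anything falls off the work surface, if the arm or the gripper's body presses on something with over 40 N, if the wrist force passes 120 N, or if a joint passes its speed limit or range.

## Working session

There is one attempt and no reset: what is moved stays moved. The work goes in short steps, Python scripts to look and compute and a shell command to move; the robot and the scene stay as the last step left them, time stands still between calls to the robot, and variables do not carry over. Pictures are saved under pics/ and viewed, and the job is handed in when it is done.

```bash
mkdir -p pics; ls
python3 - <<'E'
from workcell import bot,eyes,job
import cv2,numpy as np
o=bot.get_obs()
for k,v in o.items(): print(k,np.round(v,4))
for n in ["side","top","wrist"]:
    c=eyes.camera(n); cv2.imwrite(f"pics/{n}0.png",c["color"][:,:,::-1])
    print(n,{k:np.round(v,4).tolist() for k,v in c.items() if k!="color"})
E
```

```text
pics
clock 0.0
joint_pos [-1.158   0.2414  0.0037  1.3352 -0.      1.5708]
joint_vel [-0.0003 -0.0005 -0.0016 -0.0001 -0.0005  0.0019]
tau [ 9.00000e-04 -3.72317e+01  2.52408e+01  1.68000e-02 -0.00000e+00
 -0.00000e+00]
eef_pos [ 0.2003 -0.4574  0.2304]
tool_rot [ 9.788e-01  2.049e-01 -2.000e-04 -1.000e-03]
ft_force [-0.9227 -0.8081  0.6096]
ft_torque [ 0.0027  0.0133 -0.0389]
grip_width 0.0857
side {'K': [[443.2706, 0.0, 283.8606], [0.0, 443.2706, 211.7296], [0.0, 0.0, 1.0]], 'R': [[-0.9916, -0.1283, 0.0191], [-0.0841, 0.5244, -0.8473], [0.0987, -0.8418, -0.5307]], 't': [0.5668, 0.1384, 1.1129]}
top {'K': [[528.0893, 0.0, 281.3759], [0.0, 528.0893, 205.7278], [0.0, 0.0, 1.0]], 'R': [[-0.0198, -0.9998, -0.0085], [-0.9806, 0.0211, -0.1947], [0.1948, 0.0045, -0.9808]], 't': [-0.0112, 0.6076, 1.4495]}
wrist {'K': [[291.7686, 0.0, 286.8432], [0.0, 291.7686, 207.1144], [0.0, 0.0, 1.0]], 'T_tool_cam': [[-0.0008, -0.9485, -0.3169, 0.0814], [1.0, -0.0004, -0.0012, -0.0], [0.001, -0.3169, 0.9485, -0.1432], [0.0, 0.0, 0.0, 1.0]]}
```

View pics/side0.png

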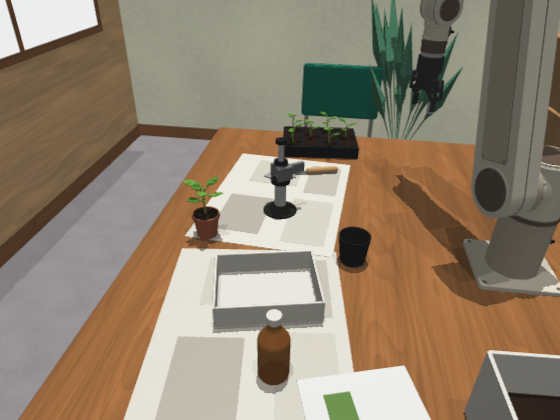

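View pics/top0.png

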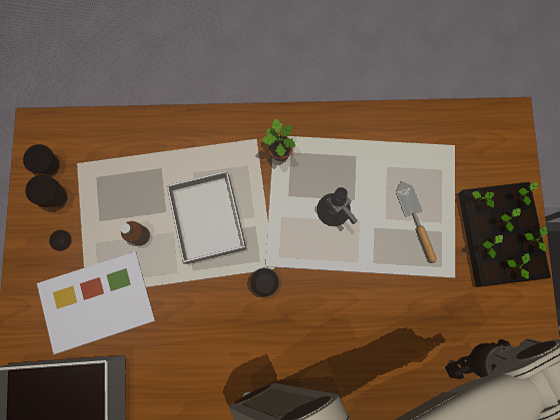

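View pics/wrist0.png

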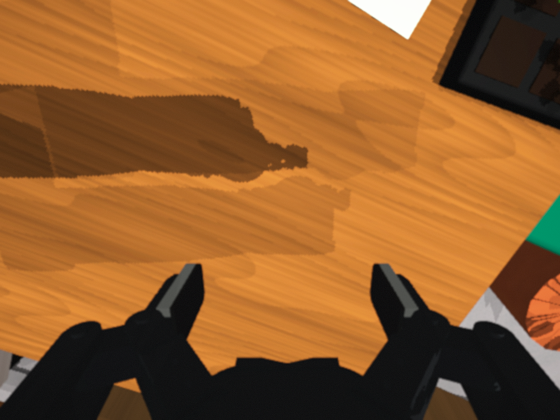

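Side view: stand at about (281,170), handle pointing toward the image's upper right, tub at (267,288), bottle at (274,350), nursery pot at (353,246). Top view: stand near (335,205), handle toward (352,217), tub near (207,218). I'll zoom in on the stand.

```bash
cat > h.py <<'E'
from workcell import bot,eyes,job
import cv2,numpy as np
from scipy.spatial.transform import Rotation as Ro
def ray(c,uv):
    d=c["R"].T@np.linalg.inv(c["K"])@np.array([uv[0],uv[1],1.]); return -c["R"].T@c["t"], d/np.linalg.norm(d)
def wristcam(c,o):
    T=np.eye(4);T[:3,:3]=Ro.from_quat(o["tool_rot"]).as_matrix();T[:3,3]=o["eef_pos"]
    M=np.linalg.inv(T@c["T_tool_cam"]); c["R"]=M[:3,:3];c["t"]=M[:3,3]; return c
def onz(c,uv,z):
    p,d=ray(c,uv); return p+d*(z-p[2])/d[2]
def tri(*cu):
    A=0;b=0;L=[ray(c,u) for c,u in cu]
    for p,d in L:
        P=np.eye(3)-np.outer(d,d);A=A+P;b=b+P@p
    X=np.linalg.solve(A,b); return X,[float(np.linalg.norm((np.eye(3)-np.outer(d,d))@(X-p))) for p,d in L]
def proj(c,X):
    q=c["K"]@(c["R"]@np.asarray(X)+c["t"]); return q[:2]/q[2]
E
python3 - <<'E'
import cv2
s=cv2.imread("pics/side0.png")[120:225,230:345]; t=cv2.imread("pics/top0.png")[165:240,295:370]
cv2.imwrite("pics/side0z.png",cv2.resize(s,None,fx=5,fy=5,interpolation=3))
cv2.imwrite("pics/top0z.png",cv2.resize(t,None,fx=8,fy=8,interpolation=3)[:600])
E
```

```text
(no output)
```

View pics/side0z.png

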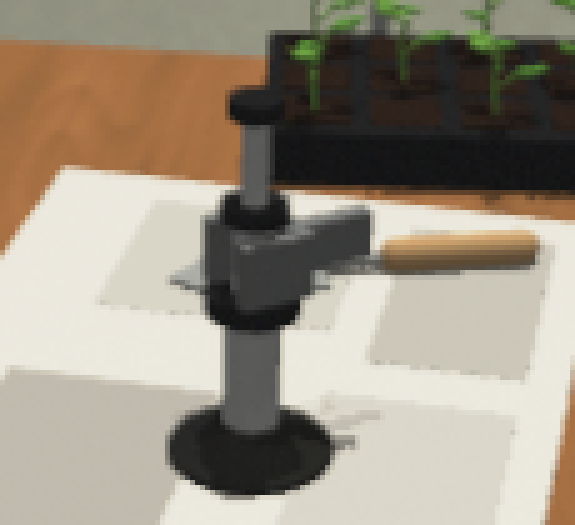

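View pics/top0z.png

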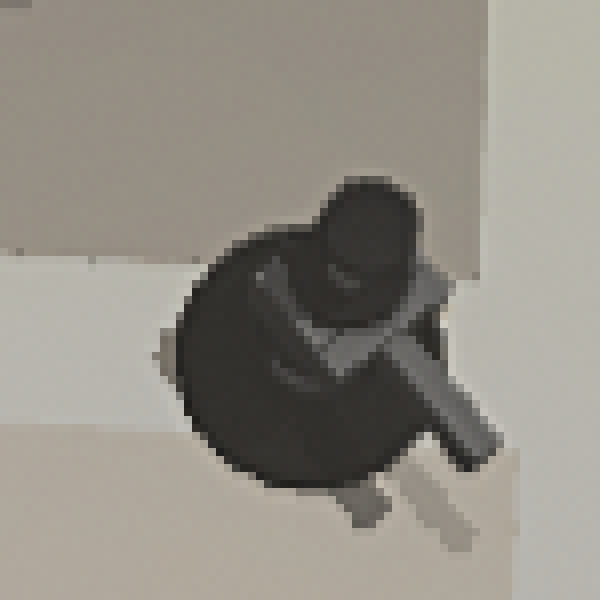

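Run:
```python
from h import *
s=eyes.camera("side");t=eyes.camera("top")
S=lambda x,y:(x/5+230-.4,y/5+120-.4); T=lambda x,y:(x/8+295-.4,y/8+165-.4)
print("cap",tri((s,S(257,101)),(t,T(368,222))))
print("foot top z0",onz(t,T(313,357),0.0), "side",onz(s,S(251,449),0.0))
print("collar side top: ")
print("handle tip",tri((s,S(369,210)),(t,T(487,437))))
for z in (.14,.145,.15): print(z,onz(t,T(393,345),z),onz(t,T(482,440),z))
# others
for n,uv in dict(botl=(137,235),pot=(264,282),seed=(281,155)).items(): print(n,onz(t,uv,.07))
print("tub corners rim",[onz(t,u,.06).round(3).tolist() for u in [(168,186),(228,173),(246,244),(183,263)]])
```

```text
cap (array([ 0.60633786, -0.17623104,  0.22416125]), [0.00024047936902832755, 0.00024047936902832926])
foot top z0 [ 0.60517141 -0.17854202  0.        ] side [ 0.60711759 -0.17970364  0.        ]
collar side top: 
handle tip (array([ 0.54791772, -0.22196839,  0.14255763]), [0.0016749905963574809, 0.001674990596357235])
0.14 [ 0.58216873 -0.19220179  0.14      ] [ 0.54906408 -0.22065073  0.14      ]
0.145 [ 0.58120814 -0.19162457  0.145     ] [ 0.54822174 -0.21997189  0.145     ]
0.15 [ 0.58024755 -0.19104734  0.15      ] [ 0.5473794  -0.21929306  0.15      ]
botl [0.52996802 0.38397284 0.07      ]
pot [0.39167983 0.02837439 0.07      ]
seed [ 0.75479043 -0.02568992  0.07      ]
tub corners rim [[0.672, 0.302, 0.06], [0.707, 0.129, 0.06], [0.499, 0.078, 0.06], [0.45, 0.255, 0.06]]
```

```bash
cat >> h.py <<'E'
def togo(target,xyaw=None):
    o=bot.get_obs();R=Ro.from_quat(o["tool_rot"]).as_matrix()
    print("travel",(R.T@(np.array(target)-o["eef_pos"])).round(4))
    if xyaw is not None:
        g=np.radians(xyaw);x=np.array([np.cos(g),np.sin(g),0]);z=np.array([0,0,-1.]);G=np.c_[x,np.cross(z,x),z]
        print("dr",Ro.from_matrix(R.T@G).as_rotvec().round(4))
E
python3 -c "
from h import *
togo([.527,-.24,.30],38)"
```

```text
travel [ 0.3864 -0.0685 -0.069 ]
dr [-1.000e-03 -1.000e-04 -2.504e-01]
```

```bash
python3 -m crank '{"dr":[[0,0,0],[0,0,-0.1],[0,0,-0.2],[-0.001,0,-0.25],[-0.001,0,-0.25],[-0.001,0,-0.25],[-0.001,0,-0.25],[-0.001,0,-0.25],[-0.001,0,-0.25],[-0.001,0,-0.25]],"travel":[[0.02,-0.004,-0.02],[0.07,-0.013,-0.05],[0.125,-0.022,-0.069],[0.18,-0.032,-0.069],[0.235,-0.042,-0.069],[0.29,-0.052,-0.069],[0.34,-0.06,-0.069],[0.375,-0.066,-0.069],[0.386,-0.068,-0.069],[0.386,-0.068,-0.069]],"hand":[0,0,0,0,0,0,0,0,0,0]}'
python3 - <<'E'
from h import *
o=bot.get_obs();c=wristcam(eyes.camera("wrist"),o)
np.savez("w1.npz",**{k:c[k] for k in("K","R","t")})
print(o["eef_pos"],o["ft_force"],o["grip_width"])
cv2.imwrite("pics/w1.png",c["color"][:,:,::-1])
print(proj(c,[.606,-.178,.224]))
E
```

```text
clock: 1.5
eef_pos: [0.5269, -0.2406, 0.2999]
tool_rot: [0.945, 0.326, -0.0, 0.0]
ft_force: [0.6, 0.4, -0.1]
grip_width: 0.0001
[ 0.52687877 -0.24064222  0.29985353] [ 0.56835483  0.37724261 -0.09936438] 0.00011449701540014372
[286.32109357  79.84348719]
```

View pics/w1.png

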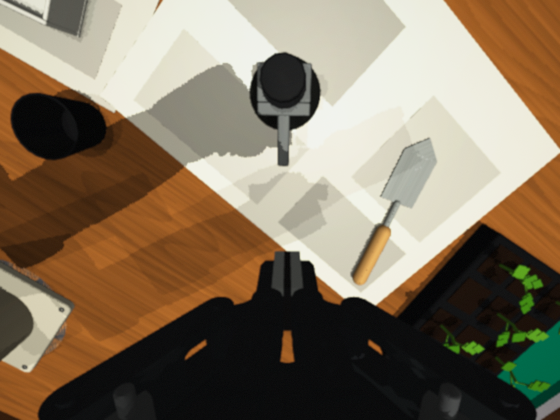

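Cap at about (283,82), handle running down from (284,115) to (283,165), so it's nearly in line with the tool x axis. I'll zoom to measure it better.

Run:
```python
import cv2
s=cv2.imread("pics/w1.png")[40:180,220:350]
cv2.imwrite("pics/w1z.png",cv2.resize(s,None,fx=4,fy=4,interpolation=3))
```

```text
(no output)
```

View pics/w1z.png

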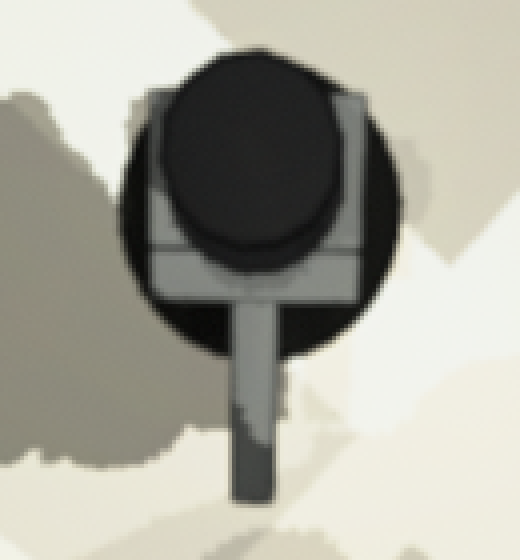

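Run:
```python
from h import *
c=dict(np.load("w1.npz"));t=eyes.camera("top");s=eyes.camera("side")
W=lambda x,y:(x/4+220-.4,y/4+40-.4);S=lambda x,y:(x/5+230-.4,y/5+120-.4); T=lambda x,y:(x/8+295-.4,y/8+165-.4)
print("cap w/top/side",tri((c,W(253,145)),(t,T(368,222)),(s,S(257,101))))
print("tip",tri((c,W(253,487)),(t,T(482,440)),(s,S(369,211))))
a,b=onz(c,W(255,303),.145),onz(c,W(253,487),.145);print(a,b,np.degrees(np.arctan2(*(a-b)[1::-1])), np.linalg.norm(a-b))
print("axis at foot",onz(c,W(260,212),.0))
for p in ((232,0.),(277,0.)): print(onz(c,W(p[0],400),.145))
```

```text
cap w/top/side (array([ 0.6062997 , -0.17536815,  0.22468136]), [0.0007731628502602503, 0.0008702459205145422, 0.00018506840614956785])
tip (array([ 0.54764942, -0.21922999,  0.14298582]), [0.0013000859117921336, 0.0013345199768827545, 0.0016013879382441494])
[ 0.58451522 -0.19086616  0.145     ] [ 0.54869722 -0.2179695   0.145     ] 37.114653284579035 0.04491680808915694
axis at foot [ 0.60671638 -0.17373037  0.        ]
[ 0.56269481 -0.20050086  0.145     ]
[ 0.56961644 -0.20936401  0.145     ]
```

```bash
python3 -c "
from h import *
togo([.606,-.1755,.235],37)"
```

```text
travel [ 0.1039 -0.0032  0.0655]
dr [0.0011 0.0005 0.0154]
```

```bash
python3 -m crank '{"dr":[[0,0,0.015],[0,0,0.015],[0,0,0.015],[0,0,0.015],[0,0,0.015],[0,0,0.015]],"travel":[[0.035,-0.001,0],[0.08,-0.003,0.01],[0.104,-0.003,0.03],[0.104,-0.003,0.055],[0.104,-0.003,0.064],[0.104,-0.003,0.064]],"hand":[0,0,0,0,0,0]}'
python3 - <<'E'
from h import *
o=bot.get_obs();c=wristcam(eyes.camera("wrist"),o)
cv2.imwrite("pics/w2.png",c["color"][:,:,::-1])
c=eyes.camera("side");cv2.imwrite("pics/s2.png",cv2.resize(c["color"][60:225,200:365,::-1],None,fx=3.5,fy=3.5))
togo([.606,-.1755,.235],37)
E
```

```text
clock: 2.4
eef_pos: [0.606, -0.1752, 0.2355]
tool_rot: [0.948, 0.318, -0.001, -0.0]
ft_force: [0.2, 0.2, -0.4]
grip_width: -0.0
travel [-0.0009 -0.0005  0.0023]
dr [ 0.0022 -0.0006  0.001 ]
```

View pics/w2.png

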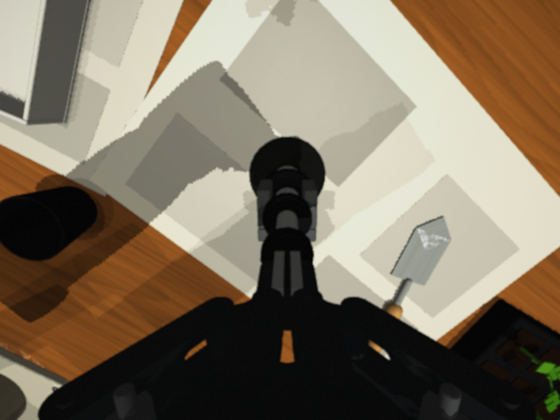

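View pics/s2.png

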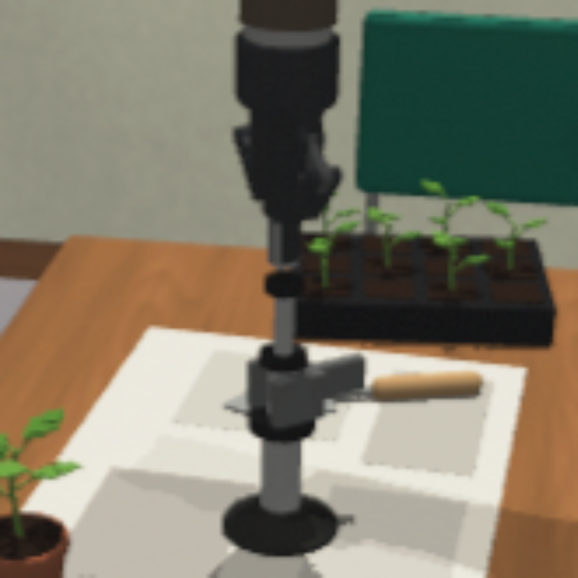

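Fingertips sit over the cap in both views (side (283,270), wrist (287,235)). Pressing in stages.

```bash
python3 -m crank '{"dr":[[0,0,0],[0,0,0],[0,0,0],[0,0,0],[0,0,0],[0,0,0],[0,0,0],[0,0,0],[0,0,0],[0,0,0]],"travel":[[0,0,0.006],[0,0,0.012],[0,0,0.018],[0,0,0.024],[0,0,0.03],[0,0,0.036],[0,0,0.042],[0,0,0.048],[0,0,0.054],[0,0,0.054]],"hand":[0,0,0,0,0,0,0,0,0,0]}'
```

```text
clock: 3.75
eef_pos: [0.6075, -0.1749, 0.1834]
tool_rot: [0.948, 0.318, 0.001, 0.001]
ft_force: [-0.6, -0.8, 5.2]
grip_width: 0.0002
```

```bash
python3 -m crank '{"dr":[[0,0,0],[0,0,0],[0,0,0],[0,0,0]],"travel":[[0,0,0.004],[0,0,0.008],[0,0,0.012],[0,0,0.012]],"hand":[0,0,0,0]}'; python3 -m crank '{"dr":[[0,0,0],[0,0,0]],"travel":[[0,0,0.003],[0,0,0.003]],"hand":[0,0]}'
```

```text
clock: 4.25
eef_pos: [0.6075, -0.175, 0.172]
tool_rot: [0.948, 0.318, 0.001, 0.001]
ft_force: [-1.5, -0.7, 7.7]
grip_width: -0.0
clock: 4.5
eef_pos: [0.6076, -0.175, 0.1719]
tool_rot: [0.948, 0.318, 0.002, 0.002]
ft_force: [-6.1, 0.8, 17.8]
grip_width: 0.0
```

```bash
python3 -m crank '{"dr":[[0,0,0],[0,0,0],[0,0,0]],"travel":[[0,0,0.002],[0,0,0.004],[0,0,0.004]],"hand":[0,0,0]}'; python3 -m crank '{"dr":[[0,0,0],[0,0,0],[0,0,0]],"travel":[[0,0,-0.02],[0,0,-0.05],[-0.03,0,-0.08]],"hand":[0,0,0]}'
python3 - <<'E'
from h import *
c=eyes.camera("side");cv2.imwrite("pics/s3.png",cv2.resize(c["color"][60:225,200:365,::-1],None,fx=3.5,fy=3.5))
E
```

```text
clock: 4.88
eef_pos: [0.6077, -0.175, 0.1717]
tool_rot: [0.948, 0.318, 0.003, 0.003]
ft_force: [-11.6, 2.6, 32.3]
grip_width: -0.0002
clock: 5.25
eef_pos: [0.5837, -0.1916, 0.2432]
tool_rot: [0.948, 0.32, -0.0, 0.0]
ft_force: [0.3, -1.0, -0.3]
grip_width: 0.0003
```

View pics/s3.png

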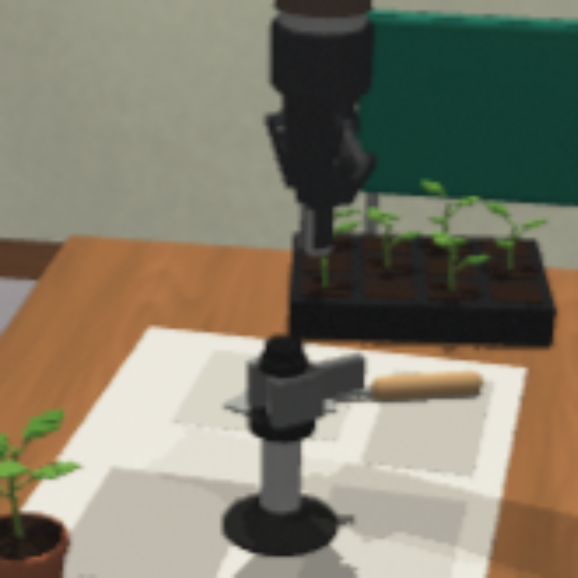

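Inner tube is home: the cap now sits directly on the collar at (283,348), and the clip hasn't moved. Next is the clip handle.

```bash
python3 -c "
from h import *
togo([.5612,-.209,.195],37)"
```

```text
travel [-0.0249 -0.0018  0.0536]
dr [ 0.0064 -0.0008  0.0008]
```

```bash
python3 -m crank '{"dr":[[0,0,0],[0,0,0],[0,0,0],[0,0,0]],"travel":[[-0.025,-0.002,0],[-0.025,-0.002,0.02],[-0.025,-0.002,0.04],[-0.025,-0.002,0.04]],"hand":[0.05,0.05,0.05,0.05]}'
python3 - <<'E'
from h import *
o=bot.get_obs();c=wristcam(eyes.camera("wrist"),o)
np.savez("w4.npz",**{k:c[k] for k in("K","R","t")})
cv2.imwrite("pics/w4.png",c["color"][:,:,::-1])
togo([.5612,-.209,.117],37)
E
```

```text
clock: 5.8
eef_pos: [0.5606, -0.2057, 0.2011]
tool_rot: [0.948, 0.318, -0.002, -0.001]
ft_force: [-0.3, 0.9, 0.8]
grip_width: 0.05
travel [-0.0019  0.0024  0.0855]
dr [-0.0009  0.0013  0.002 ]
```

View pics/w4.png

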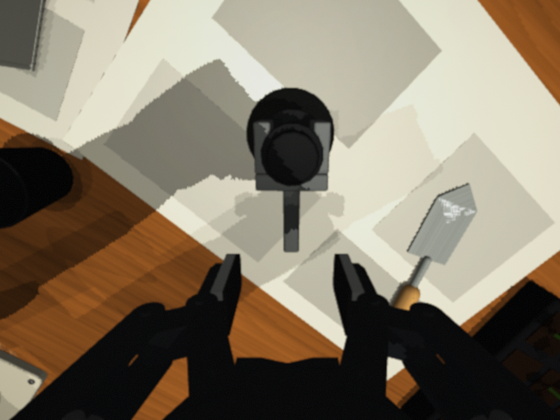

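Handle at column ~291, rows 190–250; the fingers straddle it at columns 240 and 335.

Run:
```python
from h import *
c=dict(np.load("w4.npz"));w1=dict(np.load("w1.npz"))
a,b=onz(c,(291,195),.145),onz(c,(291.3,248),.145)
print(a,b,np.linalg.norm(a-b),np.degrees(np.arctan2(*(a-b)[1::-1])))
print("tip tri w1,w4",tri((w1,(282.9,161.3)),(c,(291.3,248))))
d=np.array([np.cos(np.radians(37)),np.sin(np.radians(37)),0])
togo(b+.02*d-[0,0,.028],37)
```

```text
[ 0.5810591  -0.19329699  0.145     ] [ 0.5480517  -0.21874679  0.145     ] 0.04167950303160765 37.63341420119358
tip tri w1,w4 (array([ 0.54925069, -0.21772431,  0.14815233]), [5.1839590198486474e-05, 5.18395901983705e-05])
travel [0.0017 0.0023 0.0855]
dr [-0.0009  0.0013  0.002 ]
```

```bash
python3 -m crank '{"dr":[[0,0,0],[0,0,0],[0,0,0],[0,0,0],[0,0,0],[0,0,0],[0,0,0],[0,0,0],[0,0,0],[0,0,0]],"travel":[[0,0.002,0.02],[0,0.002,0.045],[0,0.002,0.065],[0,0.002,0.08],[0,0.002,0.084],[0,0.002,0.084],[0,0.002,0.084],[0,0.002,0.084],[0,0.002,0.084],[0,0.002,0.084]],"hand":[0.05,0.05,0.05,0.05,0.05,0.05,0,0,0,0]}'
```

```text
clock: 7.1
eef_pos: [0.5635, -0.2078, 0.1202]
tool_rot: [0.948, 0.318, 0.001, 0.001]
ft_force: [-1.4, 0.3, 5.0]
grip_width: 0.0109
```

Run:
```python
from h import *
c=eyes.camera("side");cv2.imwrite("pics/s5.png",cv2.resize(c["color"][60:225,200:365,::-1],None,fx=3.5,fy=3.5))
o=bot.get_obs();print(o["eef_pos"],o["ft_force"],o["ft_torque"],o["grip_width"])
c=eyes.camera("wrist");cv2.imwrite("pics/w5.png",c["color"][:,:,::-1])
```

```text
[ 0.56353676 -0.20779768  0.12018038] [-1.49287397  1.01416999  6.29584808] [0.35018309 0.29809551 0.03301412] 0.010718737313957304
```

View pics/s5.png

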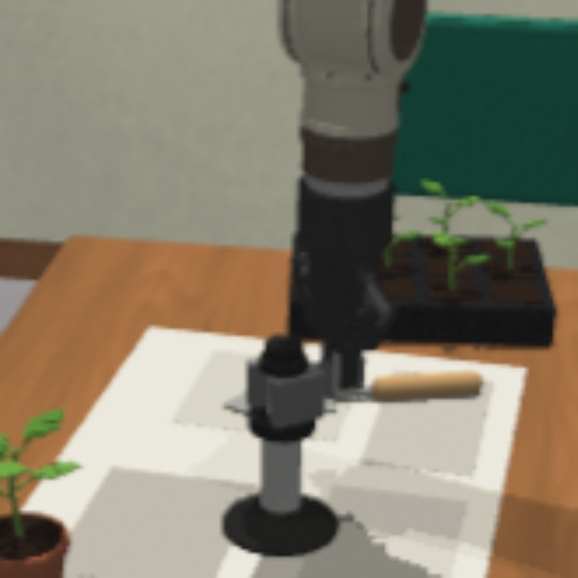

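View pics/w5.png

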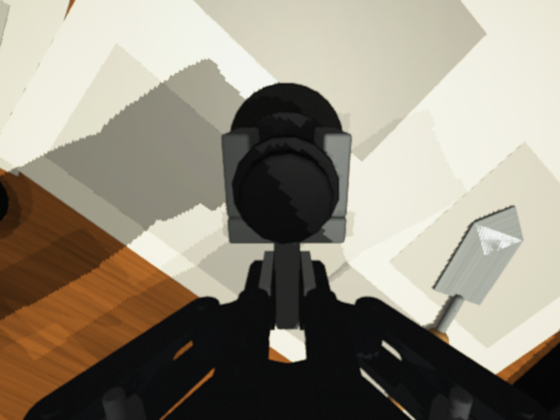

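Grip is on the handle at (287,290), width 10.8 mm; the ~6 N preload is from the pads swinging as they closed. I'll relieve it a bit and pull straight out.

```bash
python3 -m crank '{"dr":[[0,0,0],[0,0,0],[0,0,0],[0,0,0],[0,0,0],[0,0,0],[0,0,0],[0,0,0],[0,0,0],[0,0,0]],"travel":[[0,0,-0.002],[-0.004,0,-0.002],[-0.01,0,-0.002],[-0.018,0,-0.002],[-0.026,0,-0.002],[-0.034,0,-0.002],[-0.042,0,-0.002],[-0.05,0,-0.002],[-0.06,0,-0.002],[-0.07,0,-0.002]],"hand":[0,0,0,0,0,0,0,0,0,0]}'
python3 - <<'E'
from h import *
c=eyes.camera("side");cv2.imwrite("pics/s6.png",cv2.resize(c["color"][60:225,200:365,::-1],None,fx=3.5,fy=3.5))
E
```

```text
clock: 8.45
eef_pos: [0.5069, -0.2506, 0.1214]
tool_rot: [0.948, 0.318, 0.0, 0.001]
ft_force: [0.0, 0.2, -1.1]
grip_width: 0.0108
```

View pics/s6.png

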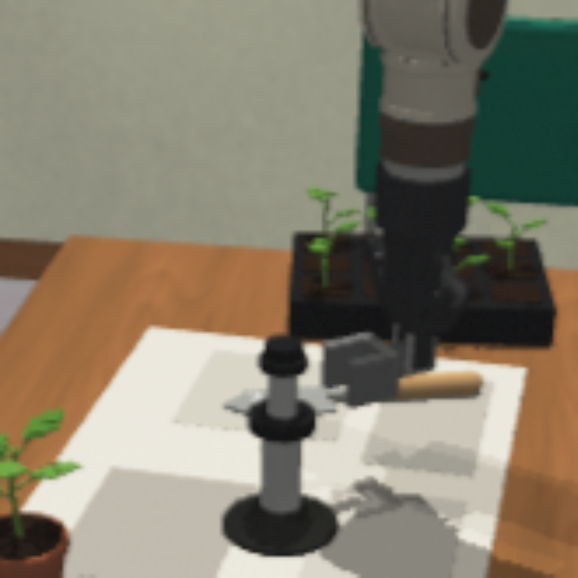

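Clip is out and clear (355,375). The middle tube is still extended on its own friction, with the cap on the collar. Moving up and over to the tub.

```bash
python3 -m crank '{"dr":[[0,0,0],[0,0,0],[0,0,0],[0,0,0]],"travel":[[-0.005,0,-0.03],[-0.005,0,-0.08],[-0.005,0,-0.13],[-0.005,0,-0.13]],"hand":[0,0,0,0]}'
python3 - <<'E'
from h import *
togo([.555,.184,.25],13)
t=eyes.camera("top");cv2.imwrite("pics/t7.png",cv2.resize(t["color"][150:290,140:300,::-1],None,fx=4,fy=4))
E
```

```text
clock: 9.0
eef_pos: [0.5057, -0.2543, 0.2566]
tool_rot: [0.948, 0.318, 0.004, 0.004]
ft_force: [0.2, -0.7, -1.2]
grip_width: 0.0105
travel [ 0.3037 -0.3199  0.0046]
dr [ 0.0092 -0.0067  0.4208]
```

View pics/t7.png

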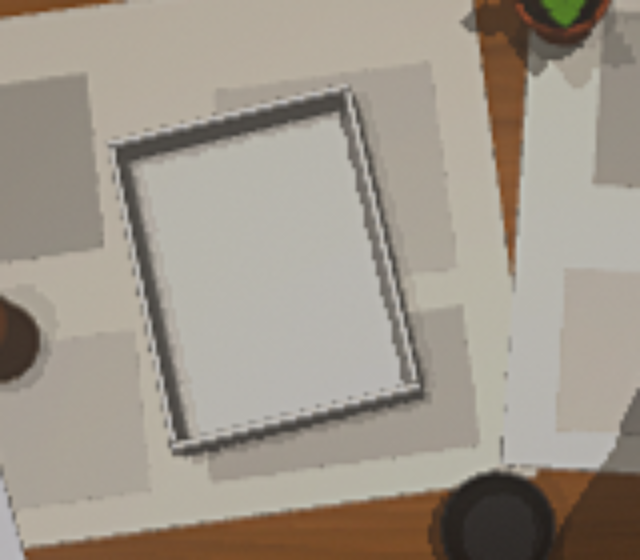

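Run:
```python
from h import *
t=eyes.camera("top");s=eyes.camera("side")
C=[onz(t,(x/4+140-.4,y/4+150-.4),.06) for x,y in((112,145),(350,90),(422,393),(175,450))]
print(np.round(C,3),np.mean(C,0)); e=C[0]-C[3]+C[1]-C[2];print(np.degrees(np.arctan2(e[1],e[0])))
# rim height check, far-left corner seen in side view approx (nearest robot corners)
print([proj(s,c).round(0) for c in C],[proj(s,[c[0],c[1],0]).round(0) for c in C])
```

```text
[[0.673 0.303 0.06 ]
 [0.71  0.131 0.06 ]
 [0.489 0.081 0.06 ]
 [0.452 0.254 0.06 ]] [0.58076798 0.19233225 0.06      ]
12.729515137493818
[array([215., 306.]), array([219., 253.]), array([314., 249.]), array([326., 301.])] [array([217., 327.]), array([220., 273.]), array([313., 268.]), array([324., 321.])]
```

Tub centre is (0.581, 0.192), long axis 12.7°, rim height agrees with the side view.

```bash
python3 -m crank '{"dr":[[0,0,0],[0,0,0.07],[0,0,0.14],[0,0,0.21],[0,0,0.28],[0,0,0.35],[0,0,0.42],[0,0,0.42],[0,0,0.42],[0,0,0.42]],"travel":[[0.02,-0.022,0],[0.055,-0.058,0],[0.092,-0.097,0],[0.13,-0.137,0],[0.168,-0.177,0],[0.206,-0.217,0],[0.244,-0.257,0],[0.28,-0.295,0],[0.302,-0.318,0],[0.304,-0.32,0]],"hand":[0,0,0,0,0,0,0,0,0,0]}'
python3 - <<'E'
from h import *
o=bot.get_obs();c=wristcam(eyes.camera("wrist"),o);cv2.imwrite("pics/w8.png",c["color"][:,:,::-1])
c=eyes.camera("side");cv2.imwrite("pics/s8.png",c["color"][:,:,::-1])
togo([.555,.185,.028],13)
E
```

```text
clock: 10.4
eef_pos: [0.5588, 0.1616, 0.2485]
tool_rot: [0.991, 0.136, -0.004, -0.009]
ft_force: [0.0, -1.4, -0.0]
grip_width: 0.011
travel [ 0.0037 -0.0207  0.2218]
dr [-0.0193  0.0038  0.0431]
```

View pics/w8.png

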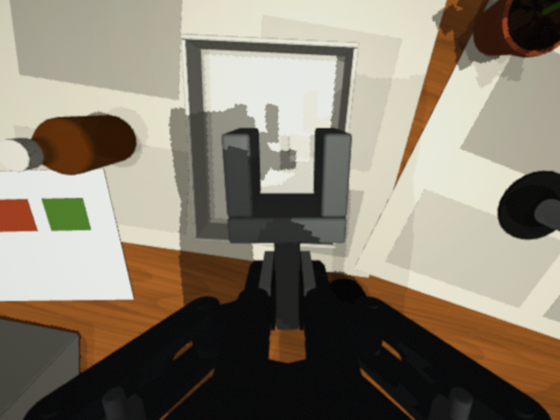

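View pics/s8.png

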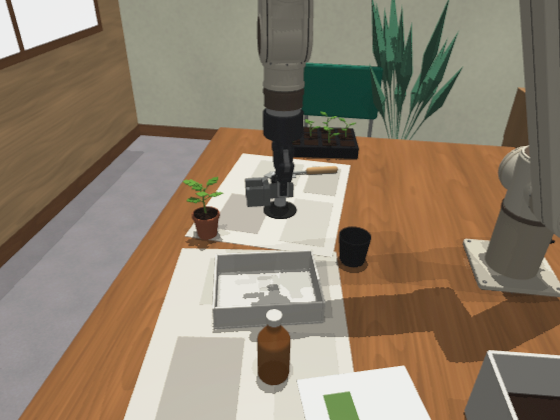

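Clip is gripped squarely and above the tub (the arm was still settling). Settle, then descend.

```bash
python3 -m crank '{"dr":[[0,0,0],[0,0,0]],"travel":[[0,0,0],[0,0,0]],"hand":[0,0]}'
python3 - <<'E'
from h import *
togo([.555,.185,.026],13)
E
```

```text
clock: 10.75
eef_pos: [0.5595, 0.1597, 0.251]
tool_rot: [0.991, 0.134, -0.001, -0.01]
ft_force: [0.2, -0.5, -0.4]
grip_width: 0.0108
travel [ 0.0025 -0.0212  0.2255]
dr [-0.0197  0.0006  0.0418]
```

```bash
python3 -m crank '{"dr":[[-0.02,0,0.042],[-0.02,0,0.042],[-0.02,0,0.042],[-0.02,0,0.042],[-0.02,0,0.042],[-0.02,0,0.042],[-0.02,0,0.042],[-0.02,0,0.042],[-0.02,0,0.042],[-0.02,0,0.042]],"travel":[[0.002,-0.022,0.01],[0.002,-0.022,0.05],[0.002,-0.022,0.09],[0.002,-0.022,0.125],[0.002,-0.022,0.15],[0.002,-0.022,0.155],[0.002,-0.022,0.155],[0.002,-0.022,0.155],[0.002,-0.022,0.155],[0.002,-0.022,0.155]],"hand":[0,0,0,0,0,0,0,0,0,0]}'
python3 - <<'E'
from h import *
c=eyes.camera("side");cv2.imwrite("pics/s9.png",cv2.resize(c["color"][180:345,180:380,::-1],None,fx=3.5,fy=3.5))
togo([.555,.185,.024],13)
E
```

```text
clock: 12.0
eef_pos: [0.5619, 0.1611, 0.0972]
tool_rot: [0.991, 0.135, -0.001, -0.01]
ft_force: [0.2, 0.6, 0.1]
grip_width: 0.0109
travel [-0.0002 -0.0233  0.0735]
dr [-0.0201  0.0004  0.0429]
```

View pics/s9.png

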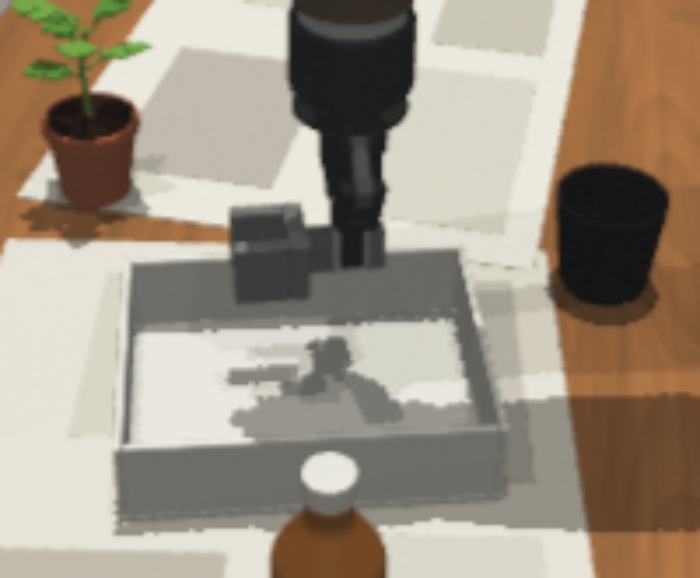

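Run:
```python
from h import *
o=bot.get_obs();print(o["joint_pos"].round(3) if hasattr(o["joint_pos"],'round') else o["joint_pos"])
```

```text
[0.269 0.493 0.013 1.091 0.02  3.141]
```

Joint 6 is at its limit (3.14), which blocks that yaw; I'll use 24° instead.

Run:
```python
from h import *
togo([.557,.182,.097],24)
```

```text
travel [ 0.001  -0.0214  0.0004]
dr [-0.0201 -0.0015 -0.149 ]
```

```bash
python3 -m crank '{"dr":[[-0.01,0,-0.075],[-0.02,-0.001,-0.149],[-0.02,-0.001,-0.149],[-0.02,-0.001,-0.149],[-0.02,-0.001,-0.149]],"travel":[[0,-0.004,0],[0.001,-0.012,0],[0.001,-0.021,0],[0.001,-0.021,0],[0.001,-0.021,0]],"hand":[0,0,0,0,0]}'
python3 - <<'E'
from h import *
c=eyes.camera("wrist");cv2.imwrite("pics/w10.png",c["color"][:,:,::-1])
togo([.557,.182,.024],24);print(bot.get_obs()["joint_pos"])
E
```

```text
clock: 12.68
eef_pos: [0.5568, 0.1814, 0.0968]
tool_rot: [0.978, 0.208, -0.0, 0.0]
ft_force: [0.5, -0.6, -0.9]
grip_width: 0.0109
travel [ 0.0005 -0.0006  0.0728]
dr [-0.0001  0.0006 -0.0007]
[3.14768896e-01 4.95666771e-01 1.77965633e-02 1.09348939e+00
 7.41585390e-06 3.03816668e+00]
```

View pics/w10.png

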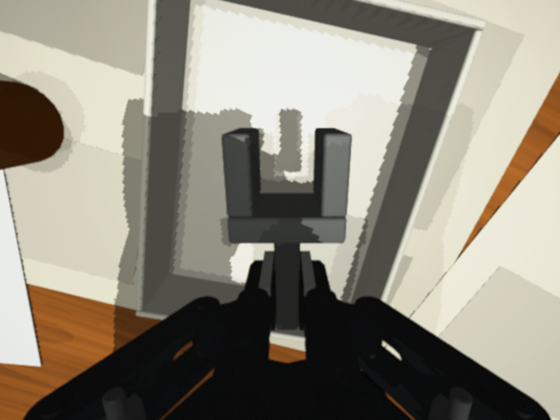

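Clip lies within the tub outline with margin all round. Lower and release.

```bash
python3 -m crank '{"dr":[[0,0,0],[0,0,0],[0,0,0],[0,0,0],[0,0,0],[0,0,0],[0,0,0],[0,0,0]],"travel":[[0,0,0.015],[0,0,0.035],[0,0,0.055],[0,0,0.068],[0,0,0.074],[0,0,0.076],[0,0,0.076],[0,0,0.076]],"hand":[0,0,0,0,0,0,0,0]}'
python3 -m crank '{"dr":[[0,0,0],[0,0,0],[0,0,0],[0,0,0],[0,0,0],[0,0,0],[0,0,0]],"travel":[[0,0,0],[0,0,0],[0,0,-0.01],[0,0,-0.04],[0,0,-0.09],[0,0,-0.15],[0,0,-0.2]],"hand":[0.04,0.04,0.04,0.04,0.04,0.04,0.04]}'
python3 - <<'E'
from h import *
c=eyes.camera("wrist");cv2.imwrite("pics/w11.png",c["color"][:,:,::-1])
c=eyes.camera("side");cv2.imwrite("pics/s11.png",cv2.resize(c["color"][120:345,180:380,::-1],None,fx=2.6,fy=2.6))
togo([.607,-.175,.25],24);print(bot.get_obs()["joint_pos"])
E
```

```text
clock: 13.72
eef_pos: [0.5574, 0.1817, 0.0216]
tool_rot: [0.978, 0.208, 0.001, -0.0]
ft_force: [0.2, 0.7, -0.7]
grip_width: 0.0111
clock: 14.6
eef_pos: [0.5572, 0.1816, 0.2243]
tool_rot: [0.978, 0.208, 0.001, -0.0]
ft_force: [0.7, 0.3, -0.2]
grip_width: 0.04
travel [-0.1026  0.3457 -0.0217]
dr [ 0.0013 -0.0139 -0.    ]
[3.15051794e-01 4.10278292e-01 2.38651041e-01 1.38518277e+00
 1.38345816e-04 3.03780573e+00]
```

View pics/w11.png

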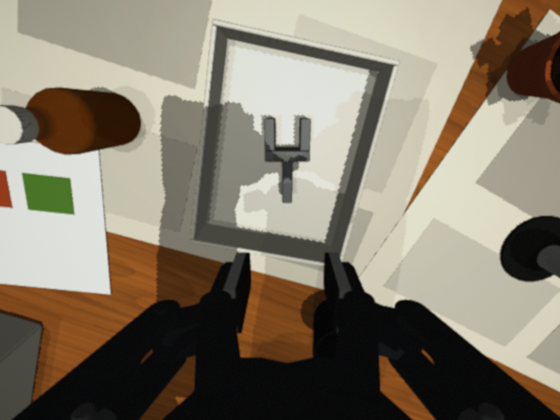

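View pics/s11.png

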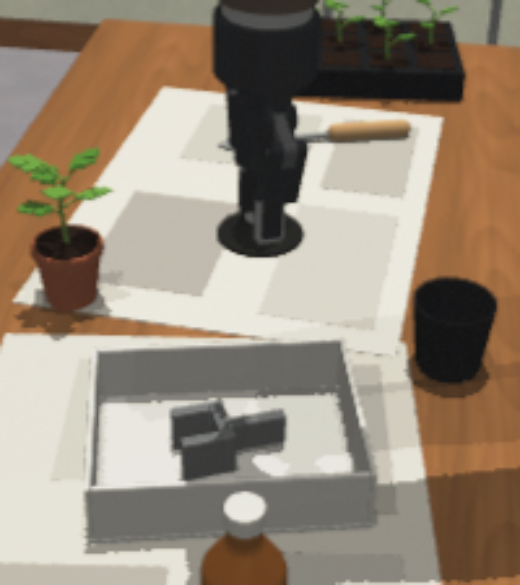

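The clip lies flat in the middle of the tub (287,150). Back to the stand with the fingers shut.

```bash
python3 -m crank '{"dr":[[0,0,0],[0,0,0],[0,0,0],[0,0,0],[0,0,0],[0,0,0],[0,0,0],[0,0,0],[0,0,0],[0,0,0]],"travel":[[0,0,-0.02],[-0.015,0.05,-0.02],[-0.03,0.1,-0.02],[-0.045,0.15,-0.02],[-0.06,0.2,-0.02],[-0.075,0.25,-0.02],[-0.09,0.3,-0.02],[-0.1,0.335,-0.02],[-0.1026,0.3457,-0.02],[-0.1026,0.3457,-0.02]],"hand":[0,0,0,0,0,0,0,0,0,0]}'
python3 - <<'E'
from h import *
togo([.607,-.1752,.182],24);print(bot.get_obs()["joint_pos"])
E
```

```text
clock: 15.95
eef_pos: [0.6036, -0.1761, 0.2405]
tool_rot: [0.978, 0.207, -0.0, -0.0]
ft_force: [-0.2, 0.3, 0.8]
grip_width: -0.0003
travel [0.0035 0.0006 0.0585]
dr [-0.001   0.0007 -0.001 ]
[-2.84092370e-01  5.05054353e-01  4.15589788e-01  1.48249953e+00
  3.05362855e-04  2.43957538e+00]
```

```bash
python3 -m crank '{"dr":[[0,0,0],[0,0,0],[0,0,0],[0,0,0]],"travel":[[0.003,0,0.02],[0.003,0,0.045],[0.003,0,0.056],[0.003,0,0.056]],"hand":[0,0,0,0]}'
python3 - <<'E'
from h import *
c=eyes.camera("side");cv2.imwrite("pics/s12.png",cv2.resize(c["color"][60:225,200:365,::-1],None,fx=3.5,fy=3.5))
togo([.607,-.1752,.132],24)
E
```

```text
clock: 16.45
eef_pos: [0.606, -0.1734, 0.1842]
tool_rot: [0.978, 0.209, -0.001, -0.001]
ft_force: [-0.8, -0.8, 0.1]
grip_width: 0.0
travel [-0.0002  0.0014  0.0532]
dr [-0.0003  0.0003  0.0012]
```

View pics/s12.png

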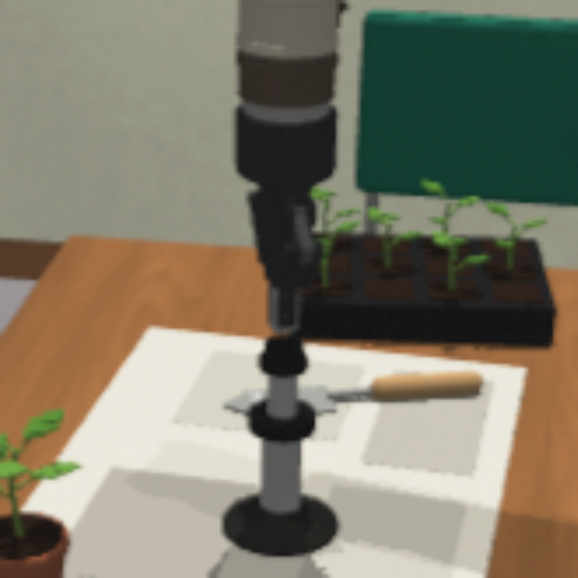

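Tips are centred over the cap (283,332). Press the middle tube down.

```bash
python3 -m crank '{"dr":[[0,0,0],[0,0,0],[0,0,0],[0,0,0],[0,0,0],[0,0,0],[0,0,0],[0,0,0],[0,0,0],[0,0,0]],"travel":[[0,0.001,0.006],[0,0.001,0.012],[0,0.001,0.018],[0,0.001,0.024],[0,0.001,0.03],[0,0.001,0.036],[0,0.001,0.042],[0,0.001,0.047],[0,0.001,0.051],[0,0.001,0.051]],"hand":[0,0,0,0,0,0,0,0,0,0]}'
python3 -m crank '{"dr":[[0,0,0],[0,0,0],[0,0,0]],"travel":[[0,0,0.003],[0,0,0.006],[0,0,0.006]],"hand":[0,0,0]}'
```

```text
clock: 17.75
eef_pos: [0.6061, -0.1755, 0.1329]
tool_rot: [0.978, 0.208, -0.001, -0.001]
ft_force: [0.1, -0.3, 0.5]
grip_width: -0.0002
clock: 18.12
eef_pos: [0.6062, -0.1755, 0.1318]
tool_rot: [0.978, 0.208, 0.0, 0.0]
ft_force: [-7.5, 2.2, 18.9]
grip_width: -0.0001
```

```bash
python3 -m crank '{"dr":[[0,0,0],[0,0,0],[0,0,0]],"travel":[[0,0,0.002],[0,0,0.004],[0,0,0.004]],"hand":[0,0,0]}'; python3 -m crank '{"dr":[[0,0,0],[0,0,0],[0,0,0],[0,0,0],[0,0,0],[0,0,0],[0,0,0],[0,0,0]],"travel":[[0,0,-0.02],[0,0,-0.06],[0,0,-0.11],[-0.05,0,-0.13],[-0.1,0,-0.13],[-0.14,0,-0.13],[-0.14,0,-0.13],[-0.14,0,-0.13]],"hand":[0,0,0,0,0,0,0,0]}'
python3 - <<'E'
from h import *
for n in("side","top","wrist"):
    c=eyes.camera(n);cv2.imwrite(f"pics/{n}13.png",c["color"][:,:,::-1])
s=cv2.imread("pics/side13.png");cv2.imwrite("pics/s13z.png",cv2.resize(s[120:225,230:345],None,fx=5,fy=5,interpolation=3))
E
```

```text
clock: 18.5
eef_pos: [0.6064, -0.1756, 0.1316]
tool_rot: [0.978, 0.208, 0.002, 0.001]
ft_force: [-12.5, 3.8, 34.3]
grip_width: 0.0001
clock: 19.5
eef_pos: [0.479, -0.2325, 0.2537]
tool_rot: [0.978, 0.208, -0.0, -0.0]
ft_force: [0.9, 0.3, 0.2]
grip_width: -0.0003
```

View pics/s13z.png

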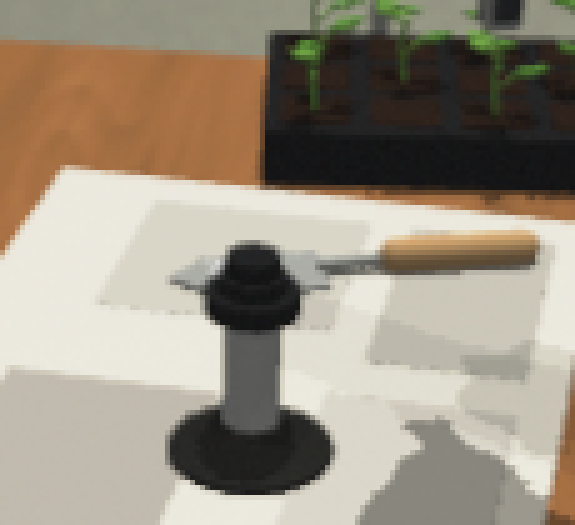

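View pics/side13.png

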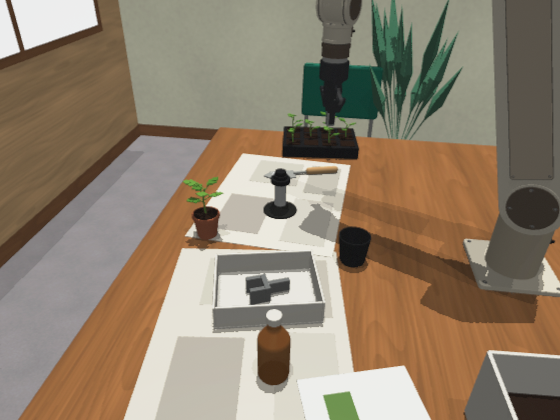

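View pics/top13.png

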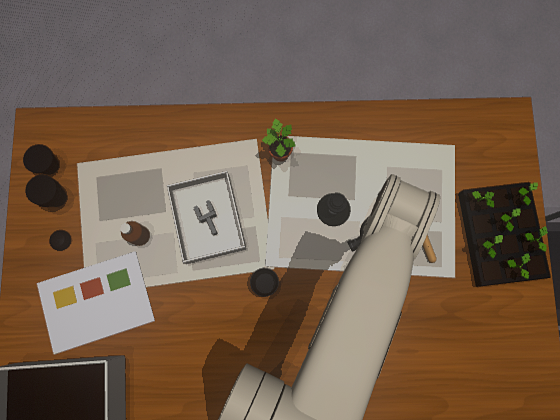

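Cap, collar and hub are stacked with no gaps (side view (281,175)). The clip is in the tub, the bystanders haven't moved, and the arm is clear.

```bash
python3 -c "
from workcell import job
print(job.job_done())"
```

```text
the job is handed in; nothing more can be done
None
```

The plant support is packed down in the order you asked, and I handed the job in at about 19.6 s of the 64 s limit.

- **Inner tube:** I pressed it home with the clip still in. The cap stopped at z = 0.172 m and held there at a 32 N push, which matches the stated height.
- **Clip:** I pulled it about 70 mm straight out along its handle, and the middle tube stayed up. It now lies flat near the centre of the small white tub.
- **Middle tube:** I pressed it home. The cap stopped at z = 0.1316 m under 34 N, against 0.132 m expected. The last side view shows cap, collar and hub stacked with no gap.
- **Bystanders:** The pots, bottle and trowel look to be where they started in the last pictures. The arm was clear of everything when I handed in.

**What did not go to plan:**
- My first choice of tool angle over the tub put joint 6 at the end of its range (3.141 read, 3.14 limit). The arm stopped short until I chose another angle. I can't tell whether that counts as passing the range.
- Closing on the handle pressed the clip down with about 6 N, which I eased before pulling.
- Position estimates from the different views disagreed by about 1–2 mm.

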